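# Reject the dispensing syringe whose plunger binds

### The job

Before refilling, press the plunger of each of the three hanging syringes gently down with the fingertips. A sound one runs fully home and stays hanging on its hook; one holds cured adhesive and binds on the way: do not force it (more than 40 N breaks it), but lift that syringe up and off its hook and put it into the yellow bin beside the rack, plunger still standing out. Leave the glue bottle and the air sensor where they are.

Things in the scene. Friction and masses are not known exactly. Their poses are not given: they have to be found in the camera images.
- syringe_1: opaque amber syringe hanging nozzle down on the left hook, loose, about 60 g. Origin: on its axis at the flange's underside, z up. Flange 4 mm thick, 60 mm along the rack's y, 28 mm along its x; below the origin a 28 mm collar to 16 mm, 26 mm barrel to 70 mm, nozzle tip at 90 mm. Grip it across flange and collar along the rack's x (28 mm): fingers pass between the prongs
- syringe_1_plunger (a joint): how far syringe_1's white plunger stands out, m: 0 home, 0.046 drawn out; starts at 0.034 to 0.044. Press its thumb disc down. A sound one runs against a steady 2 to 4 N down to 0, where a rubber stop gives 2.5 N per mm for 6 mm. One of the three (any, unseen) holds a rubbery plug: from about 0.024 on the force climbs 1.5 N per mm, at 0.012 it is solid; let go, it springs back
- thumb_1 (a point): centre of the top face of syringe_1's thumb disc (25 mm across, 4 mm thick); with the plunger home it lies 15 mm above the syringe's origin
- syringe_1_mid (a point): the middle of the barrel of syringe_1, on its axis, 35 mm below its origin
- hook_1 (a point): the left hook: midway between its two level prongs (9 mm wide, 34 mm clear between them), at the height of their tops, 136 mm over the bench. The prongs point to the front and end in tips turned up 8 mm; two 7 mm pins stand at the rear. The flange of a hanging syringe lies between them with 4 mm play each way, its origin within 5 mm of this point
- syringe_2: opaque amber syringe hanging nozzle down on the middle hook, loose, about 60 g. Origin: on its axis at the flange's underside, z up. Flange 4 mm thick, 60 mm along the rack's y, 28 mm along its x; below the origin a 28 mm collar to 16 mm, 26 mm barrel to 70 mm, nozzle tip at 90 mm. Grip it across flange and collar along the rack's x (28 mm): fingers pass between the prongs
- syringe_2_plunger (a joint): how far syringe_2's white plunger stands out, m: 0 home, 0.046 drawn out; starts at 0.034 to 0.044. Press its thumb disc down. A sound one runs against a steady 2 to 4 N down to 0, where a rubber stop gives 2.5 N per mm for 6 mm. One of the three (any, unseen) holds a rubbery plug: from about 0.024 on the force climbs 1.5 N per mm, at 0.012 it is solid; let go, it springs back
- thumb_2 (a point): centre of the top face of syringe_2's thumb disc (25 mm across, 4 mm thick); with the plunger home it lies 15 mm above the syringe's origin
- syringe_2_mid (a point): the middle of the barrel of syringe_2, on its axis, 35 mm below its origin
- hook_2 (a point): the middle hook: midway between its two level prongs (9 mm wide, 34 mm clear between them), at the height of their tops, 136 mm over the bench. The prongs point to the front and end in tips turned up 8 mm; two 7 mm pins stand at the rear. The flange of a hanging syringe lies between them with 4 mm play each way, its origin within 5 mm of this point
- syringe_3: opaque amber syringe hanging nozzle down on the right hook, loose, about 60 g. Origin: on its axis at the flange's underside, z up. Flange 4 mm thick, 60 mm along the rack's y, 28 mm along its x; below the origin a 28 mm collar to 16 mm, 26 mm barrel to 70 mm, nozzle tip at 90 mm. Grip it across flange and collar along the rack's x (28 mm): fingers pass between the prongs
- syringe_3_plunger (a joint): how far syringe_3's white plunger stands out, m: 0 home, 0.046 drawn out; starts at 0.034 to 0.044. Press its thumb disc down. A sound one runs against a steady 2 to 4 N down to 0, where a rubber stop gives 2.5 N per mm for 6 mm. One of the three (any, unseen) holds a rubbery plug: from about 0.024 on the force climbs 1.5 N per mm, at 0.012 it is solid; let go, it springs back
- thumb_3 (a point): centre of the top face of syringe_3's thumb disc (25 mm across, 4 mm thick); with the plunger home it lies 15 mm above the syringe's origin
- syringe_3_mid (a point): the middle of the barrel of syringe_3, on its axis, 35 mm below its origin
- hook_3 (a point): the right hook: midway between its two level prongs (9 mm wide, 34 mm clear between them), at the height of their tops, 136 mm over the bench. The prongs point to the front and end in tips turned up 8 mm; two 7 mm pins stand at the rear. The flange of a hanging syringe lies between them with 4 mm play each way, its origin within 5 mm of this point
- rack: fixed metal hanging rack, 130 mm deep, 270 mm wide. Origin on the bench below the middle hook; x points to its back, y to its left. Three forked hooks, 85 mm apart along y. The rail stands 57 to 71 mm behind the hooks, its top 2 mm below the prong tops; nothing is higher than the upturned tips. A syringe comes off when raised over 8 mm and drawn forward, or straight up by 95 mm
- rework_bin: fixed yellow open bin on the bench to the right of the rack, near the robot (not the one far back on the left). Origin under its middle; inside 96 mm along x (-0.049 to 0.046) and 146 mm along y, floor 2 mm thick, walls 68 mm high, the front one (-x) only 37 mm
- glue: small white glue bottle with yellow nozzle, 26 mm across, 80 mm high, loose, stands left of the rack; origin under its middle; a bystander
- sensor: white air sensor on a foot, 38 mm by 66 mm, 77 mm high, loose, stands behind the rack; origin under its middle; a bystander
Things that resemble listed ones, but are neither listed nor needed, are in the scene too. What is shaped like the syringe_2 but pink or turquoise is not meant.

How it is judged:
By the outcome, as a careful person would: the job done as asked, in the order asked, and still so for the second after the job is handed in, with the robot touching nothing.
It also fails if it takes over 56 s, if anything falls off the work surface, if the arm or the gripper's body presses on something with over 40 N, if the wrist force passes 120 N, or if a joint passes its speed limit or range.

### The arm

A 6-joint arm with a two-finger parallel gripper is mounted at the origin on a cart in front of the work surface, level with it; the furniture and walls round the work are solid. World frame = base frame: x ahead of the robot, y to its left, z up, the work surface at z = 0. Lengths are in mm, angles in rad, forces in N, time in s.
With the tool pointing down it reaches from about 350 to 875 mm from the base axis. Payload 4.2 kg.
Tool frame: the origin (TCP) lies midway between the tips of the shut fingers; the grasp point (between the pads) lies 19 mm behind it (arm.tcp_to_grasp is the distance from the TCP to the grasp point, in mm); z points along the fingers, y is the line along which they close (so a half turn about z gives the same grasp; the last joint's range is limited). The gripper opens to 85 mm and grips with 20 to 120 N. Pads are 22 mm wide; open, the fingers measure 114 mm over their backs; the gripper's body (76 mm by 85 mm) begins 54 mm behind the grasp point. The pads swing forward as they close: fully open they stand 13 mm farther back than shut.
Start: joints at [-0.9, 0.385, 0.008, 0, -1.194, -0.259], TCP at [250.175, -572.723, 231.312] pointing down, gripper open.
Joint ranges: [-3.14, 3.14], [-1.21, 2.06], [-1.07, 1.41], [-3.16, 2.05], [-2.99, -0.16], [-3.1, 3.1]. Speed limits (rad/s): [2.79, 2.79, 3.14, 3.14, 3.14, 3.14].

### API

Orientations are given as a unit quaternion [x, y, z, w].
In Python, from bench import arm, imaging, job, models gives the robot as it stands.
- The arm moves only by the tool arm_command, never from a script. Its argument "rows" is a list of rows, each an object with "grip": the opening, from 0 (shut) to 1 (fully open); "linear": the shift along the tool's x, y, z in mm, a list of three; "rot": the turn, a rotation vector about the tool's x, y, z in rad, a list of three. In form: [{"grip": grip, "linear": [tx, ty, tz], "rot": [rx, ry, rz]}, ...]. A call has 1 to 10 rows; each row is the pose to reach, as a shift and turn from the pose commanded when the call began, along the tool's axes at that moment; what a row does not reach only later rows make up. A row lasts 1/8 s, in which the tool goes at most 62.5 mm and 10.7 degrees, less where a joint would pass 70% of its speed; a pose out of reach is approached as far as the arm can. A call with a gripper value outside its range is refused whole. The fingers move at their own pace and stop on an object; the grip force is fixed at half the most. Time passes only in rows, so rows that repeat a pose let the fingers close. It gives the time, the measured TCP pose, the force, the opening and the grip force at its end, in the units of the state.
- arm.read_state(): the state, without advancing time (a new reading comes with each control period).
- imaging.get_image(name): name is "side" or "top" or "wrist"; returns a dict with "frame" (400x640x3 uint8, red, green, blue), "fx", "fy", "cx", "cy" (pixels), "extrinsics" (4x4, takes a point from world to camera coordinates); the wrist camera has in their place "T_tool_cam" (4x4, takes a point from camera to tool coordinates, whose origin is the TCP and whose axes are the flange's). Camera axes: x right, y down, z forward; pixel columns grow to the right and rows downward; lengths in mm; the calibration is good to about 2 mm. A picture is of the moment at which its call begins: read the wrist's pose just before it. There is no depth.
- job.job_done(): hands the job in; it is judged then, once.
Trained networks look in a picture, given as the dict that the camera call returned (one of the last four; its "shot" number tells which), for a name from the list of things; names that differ only in an ending like _2 or _b are one class to them, and where a whole thing is asked for, a point or a joint stands for the part that bears it (a point fixed in the world has none). Each returns a list of dicts, best first, with "score" (0 to 1); they miss things now and then, are a little off and sometimes report something else, mostly with a low value. They report only what shows in the picture. A call takes as long as a camera call. They do not tell look-alikes from the thing itself.
- models.spot_in(picture, query): "rect" ([left, top, right, bottom] in pixels, round what is visible of it).
- models.tip_of(picture, query): "pixel" ([column, row] in pixels: a listed point, or the origin of a listed thing).
The state is a dict: "clock": time; "joints": joint angles; "joint_vel": joint speeds; "joint_efforts": joint torques, N m; "position": TCP position; "ee_rot": TCP orientation; "contact_force": force on the tool from outside, world axes, zero at the start; "wrist_torque": the same for the moment, N m; "gripper_width": finger opening in mm; "grasp_force": force on a finger pad.
Only numpy, scipy, OpenCV 4.12 (cv2) and the standard library are available. Lean on these libraries where they do the work, as an engineer would, in place of code of your own. Each camera call takes 0.05 s, during which the arm holds its last target. There are 200 camera calls.

## Working session

There is one attempt and no reset: what is moved stays moved. The work goes in short steps, Python scripts to look and compute and a tool call to move; the robot and the scene stay as the last step left them, time stands still between calls to the robot, and variables do not carry over. Pictures are saved under pics/ and viewed, at most 10 in all, crops included, and the job is handed in when it is done.

Besides the shell and the picture viewer there is one more tool, called after "Call:" as name(argument=value, ...), one argument or row to a line, values as JSON. arm_command: Moves the arm, as the interface text tells. Its arguments: {"type":"object","properties":{"rows":{"type":"array"}},"required":["rows"]}

```bash
mkdir -p pics
cat > h.py <<'E'
import numpy as np, cv2
from scipy.spatial.transform import Rotation as R
from bench import arm, imaging, job, models
def K(p): return np.array([[p["fx"],0,p["cx"]],[0,p["fy"],p["cy"]],[0,0,1.]])
def ray(p,px):
    E=np.array(p["extrinsics"]); d=np.linalg.solve(K(p),[px[0],px[1],1]); r=E[:3,:3].T
    return -r@E[:3,3], r@d
def atz(p,px,z):
    o,d=ray(p,px); return o+d*(z-o[2])/d[2]
def proj(p,w):
    E=np.array(p["extrinsics"]); c=K(p)@(E[:3,:3]@np.array(w)+E[:3,3]); return c[:2]/c[2]
def tri(obs):
    A=np.zeros((3,3));b=np.zeros(3)
    for p,px in obs:
        o,d=ray(p,px); d=d/np.linalg.norm(d); M=np.eye(3)-np.outer(d,d); A+=M;b+=M@o
    return np.linalg.solve(A,b)
def wristcam(p,s):
    T=np.eye(4);T[:3,:3]=R.from_quat(s["ee_rot"]).as_matrix();T[:3,3]=s["position"]
    p["extrinsics"]=np.linalg.inv(T@np.array(p["T_tool_cam"])); return p
def save(p,n): cv2.imwrite(f"pics/{n}.png",p["frame"][:,:,::-1])
E
python3 - <<'E'
from h import *
np.set_printoptions(precision=1,suppress=True)
s=arm.read_state();print(s["position"],s["ee_rot"],s["clock"])
for c in ("side","top"):
    p=imaging.get_image(c);save(p,c+"0")
    o,_=ray(p,(0,0));print(c,o)
    for q in ("thumb_1","hook_1","syringe_1_mid","rework_bin","rack","syringe_1"):
        print(q,[(np.round(r["pixel"]).tolist(),round(r["score"],2)) for r in models.tip_of(p,q)[:8]])
E
```

```text
[ 249.9 -572.2  230.2] [-0.2  1.   0.  -0. ] 0.0
side [ 425.7 1186.2  625. ]
thumb_1 [([320.0, 196.0], 0.66), ([326.0, 185.0], 0.57), ([378.0, 209.0], 0.55), ([330.0, 177.0], 0.53), ([263.0, 222.0], 0.53)]
hook_1 [([336.0, 194.0], 0.96), ([320.0, 216.0], 0.91), ([331.0, 202.0], 0.87)]
syringe_1_mid [([324.0, 226.0], 0.79), ([323.0, 199.0], 0.35)]
rework_bin [([332.0, 192.0], 0.58)]
rack [([329.0, 245.0], 0.67), ([330.0, 214.0], 0.19)]
syringe_1 [([372.0, 211.0], 0.82), ([325.0, 206.0], 0.81), ([322.0, 218.0], 0.65), ([321.0, 214.0], 0.55), ([260.0, 232.0], 0.53), ([334.0, 192.0], 0.51)]
top [ 395.2   21.2 1143.1]
thumb_1 [([240.0, 209.0], 0.64), ([310.0, 215.0], 0.6), ([266.0, 260.0], 0.55), ([276.0, 214.0], 0.4), ([256.0, 132.0], 0.38)]
hook_1 [([244.0, 213.0], 0.86), ([277.0, 219.0], 0.76), ([312.0, 227.0], 0.67), ([242.0, 211.0], 0.17)]
syringe_1_mid [([245.0, 215.0], 0.86)]
rework_bin [([276.0, 217.0], 0.62), ([431.0, 214.0], 0.59)]
rack [([285.0, 226.0], 0.97)]
syringe_1 [([270.0, 262.0], 0.89), ([311.0, 221.0], 0.84), ([243.0, 215.0], 0.81), ([279.0, 218.0], 0.7), ([258.0, 136.0], 0.63)]
```

View pics/top0.png

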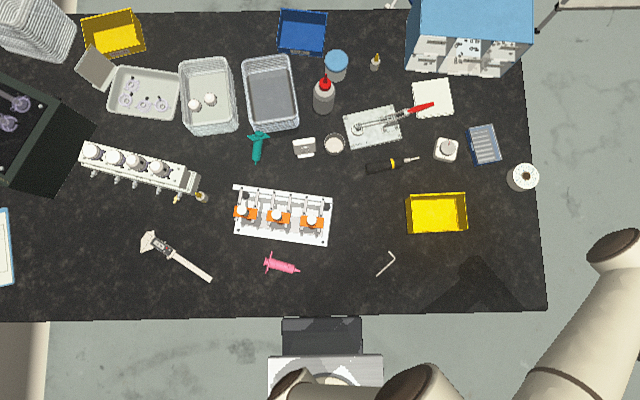

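View pics/side0.png

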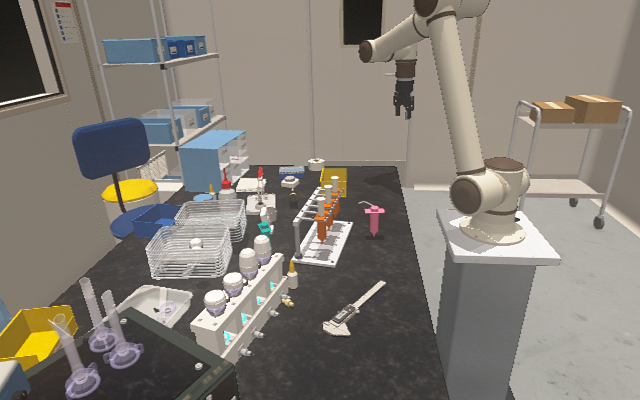

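Run:
```python
from h import *
np.set_printoptions(precision=1,suppress=True)
s=arm.read_state()
T=imaging.get_image("top");S=imaging.get_image("side")
print("hooks top@136",[atz(T,p,136) for p in ((244,213),(277,219),(312,227))])
for a in ((244,213),(277,219),(312,227)):
  for b in ((336,194),(320,216),(331,202)): print(a,b,tri([(T,a),(S,b)]))
for a in ((240,209),(276,214),(310,215),(266,260),(256,132)):print("thumb@185",a,atz(T,a,191))
print(np.linalg.norm(ray(T,(320,200))[1]), T["fx"])
print("image axes at hooks", atz(T,(300,220),0),atz(T,(310,220),0),atz(T,(300,230),0))
w=imaging.get_image("wrist");save(w,"w0");print(np.array(w["T_tool_cam"]))
```

```text
hooks top@136 [array([533.6, 202.1, 136. ]), array([516.5, 117.7, 136. ]), array([494.2,  28.6, 136. ])]
(244, 213) (336, 194) [508.9 190.  200.5]
(244, 213) (320, 216) [535.8 202.3 135.6]
(244, 213) (331, 202) [517.5 194.3 177.2]
(277, 219) (336, 194) [505.6 114.5 166.9]
(277, 219) (320, 216) [534.3 122.4  94.9]
(277, 219) (331, 202) [514.7 117.1 141.1]
(312, 227) (336, 194) [499.7  28.7 128.9]
(312, 227) (320, 216) [530.2  31.   48.9]
(312, 227) (331, 202) [509.3  29.3 100.2]
thumb@185 (240, 209) [536. 202. 191.]
thumb@185 (276, 214) [522.1 114.8 191. ]
thumb@185 (310, 215) [518.1  32.5 191. ]
thumb@185 (266, 260) [412.3 138.9 191. ]
thumb@185 (256, 132) [730.1 164.1 191. ]
1.00004623642761 396.05918462402656
image axes at hooks [528.6  64.    0. ] [528.1  35.    0. ] [499.6  64.4   0. ]
[[  -0.    -1.    -0.3   67.2]
 [   1.    -0.     0.    -0.2]
 [  -0.    -0.3    1.  -143.2]
 [   0.     0.     0.     1. ]]
```

Top view: the rack holds amber syringes at (244,213), (278,218), (312,222). The pink one at (280,265) and the turquoise one at (258,145) are look-alikes. Two bins are yellow, one at (436,214) right of the rack and near the robot, and one at (112,33) far back on the left. The right one fits the description. In the side view the syringes hang in the rack at (322–335, 190–240).

Next I work out a wrist-camera viewing pose.

```bash
cat >> h.py <<'E'
def yawrot(a): # tool down, tool y along -(rack x), rack yaw a
    x=np.array([np.cos(a),np.sin(a),0]); y=-x; z=np.array([0,0,-1.]); return np.column_stack([np.cross(y,z),y,z])
def move(pos,a,p0=None,q0=None):
    s=arm.read_state(); p0=s["position"] if p0 is None else p0; q0=s["ee_rot"] if q0 is None else q0
    M=R.from_quat(q0).as_matrix()
    return np.round(M.T@(np.array(pos)-p0),1), np.round(R.from_matrix(M.T@yawrot(a)).as_rotvec(),4)
E
python3 - <<'E'
from h import *
print(move((505,85,380),-0.12))
E
```

```text
(array([-496.8,  500.8, -148.7]), array([-0.    ,  0.    , -1.0391]))
```

Call:
arm_command(
  rows=[
    {"grip": 0, "linear": [-60, 60, -80], "rot": [0, 0, -0.1]},
    {"grip": 0, "linear": [-497, 501, -149], "rot": [0, 0, -1.039]},
    {"grip": 0, "linear": [-497, 501, -149], "rot": [0, 0, -1.039]},
    {"grip": 0, "linear": [-497, 501, -149], "rot": [0, 0, -1.039]},
    {"grip": 0, "linear": [-497, 501, -149], "rot": [0, 0, -1.039]},
    {"grip": 0, "linear": [-497, 501, -149], "rot": [0, 0, -1.039]},
    {"grip": 0, "linear": [-497, 501, -149], "rot": [0, 0, -1.039]},
    {"grip": 0, "linear": [-497, 501, -149], "rot": [0, 0, -1.039]},
    {"grip": 0, "linear": [-497, 501, -149], "rot": [0, 0, -1.039]},
    {"grip": 0, "linear": [-497, 501, -149], "rot": [0, 0, -1.039]},
  ],
)

```text
clock: 2.1
position: [467.5, -10.4, 364.3]
ee_rot: [-0.664, 0.748, -0.0, 0.001]
contact_force: [1.3, 0.2, 0.3]
gripper_width: -0.0
grasp_force: 0.0
```

Run:
```python
from h import *
print(move((505,85,380),-0.12))
```

```text
(array([-99.2, -25.9, -15.6]), array([-0.0013,  0.0004,  0.0005]))
```

Call:
arm_command(
  rows=[
    {"grip": 0, "linear": [-80, -20, -12], "rot": [0, 0, 0]},
    {"grip": 0, "linear": [-80, -20, -12], "rot": [0, 0, 0]},
    {"grip": 0, "linear": [-80, -20, -12], "rot": [0, 0, 0]},
    {"grip": 0, "linear": [-80, -20, -12], "rot": [0, 0, 0]},
  ],
)

```text
clock: 2.6
position: [496.2, 63.6, 375.4]
ee_rot: [-0.663, 0.749, 0.0, -0.0]
contact_force: [0.4, -1.2, -1.0]
gripper_width: 0.2
grasp_force: 0.0
```

Run:
```python
from h import *
np.set_printoptions(precision=1,suppress=True)
s=arm.read_state();print(s["position"],s["ee_rot"],s["clock"],s["contact_force"])
w=wristcam(imaging.get_image("wrist"),s);save(w,"w1");print(w["fx"])
for q,z in (("thumb_1",190),("hook_1",136),("syringe_1",136)):
    for r in models.tip_of(w,q)[:6]: print(q,np.round(r["pixel"]),round(r["score"],2),atz(w,r["pixel"],z))
T=imaging.get_image("top")
for r in models.spot_in(T,"rework_bin"): print(r, [atz(T,x,68)[:2] for x in (r["rect"][:2],r["rect"][2:])])
```

```text
[496.2  63.6 375.4] [-0.7  0.7  0.  -0. ] 2.6 [ 0.4 -1.2 -1. ]
296.65996172973934
thumb_1 [301. 152.] 0.87 [507.7  31.6 190. ]
thumb_1 [297. 226.] 0.68 [523.9 117.5 190. ]
thumb_1 [370. 217.] 0.56 [438.3 116.5 190. ]
thumb_1 [158. 227.] 0.45 [686.6  98.3 190. ]
hook_1 [303. 146.] 0.6 [508.   29.6 136. ]
syringe_1 [371. 212.] 0.9 [428.3 128.8 136. ]
syringe_1 [302. 142.] 0.82 [507.7  25.7 136. ]
syringe_1 [170. 231.] 0.82 [705.6 122.6 136. ]
syringe_1 [299. 208.] 0.59 [524.2 111.7 136. ]
{'rect': [404.8, 193.3, 467.1, 235.7], 'score': 0.58} [array([ 589.3, -228.9]), array([ 469., -392.])]
```

View pics/w1.png

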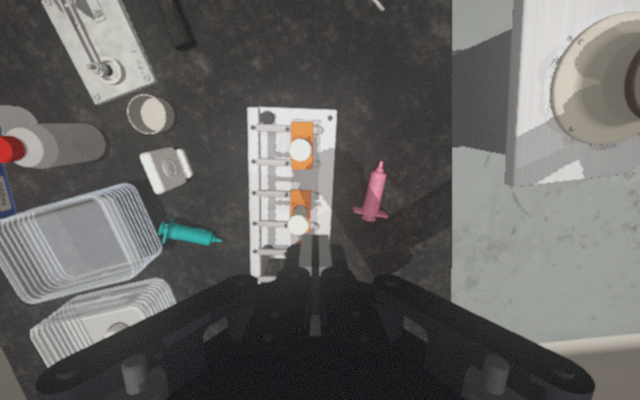

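Wrist view: the syringe_3 thumb disc is at (300,150) and the syringe_2 disc at (298,225). syringe_1 is hidden by the fingers. The pink (374,195) and turquoise (190,235) syringes lie beside the rack. I shift the view to the right so all three show.

Call:
arm_command(
  rows=[
    {"grip": 0, "linear": [75, 0, 0], "rot": [0, 0, 0]},
    {"grip": 0, "linear": [95, 0, 0], "rot": [0, 0, 0]},
    {"grip": 0, "linear": [95, 0, 0], "rot": [0, 0, 0]},
    {"grip": 0, "linear": [95, 0, 0], "rot": [0, 0, 0]},
    {"grip": 0, "linear": [95, 0, 0], "rot": [0, 0, 0]},
  ],
)

```text
clock: 3.52
position: [485.4, -29.1, 375.4]
ee_rot: [-0.664, 0.748, 0.0, -0.0]
contact_force: [0.3, -0.3, 0.0]
gripper_width: 0.2
grasp_force: 0.0
```

Run:
```python
from h import *
np.set_printoptions(precision=1,suppress=True)
s=arm.read_state();print(s["position"],s["ee_rot"],s["clock"],s["contact_force"])
w=wristcam(imaging.get_image("wrist"),s)
print(repr(np.array(w["extrinsics"])))
for q,z in (("thumb_1",190),("hook_1",136),("syringe_1",136),("rack",0),("rework_bin",0)):
    for r in models.tip_of(w,q)[:6]: print(q,np.round(r["pixel"]),round(r["score"],2),atz(w,r["pixel"],z))
save(w,"w2"); c=w["frame"][100:400,160:480]; cv2.imwrite("pics/w2c.png",cv2.resize(c,None,fx=2,fy=2,interpolation=cv2.INTER_CUBIC)[:,:,::-1])
```

```text
[485.4 -29.1 375.4] [-0.7  0.7  0.  -0. ] 3.525 [ 0.3 -0.3  0. ]
array([[  -1. ,    0.1,   -0. ,  485.8],
       [   0.1,    1. ,    0.3, -101.3],
       [   0. ,    0.3,   -1. ,  510. ],
       [   0. ,    0. ,    0. ,    1. ]])
thumb_1 [166. 273.] 0.64 [682.1  66.4 190. ]
thumb_1 [300. 230.] 0.6 [510.2  30.4 190. ]
hook_1 [303. 215.] 0.94 [509.   29.7 136. ]
hook_1 [298. 325.] 0.6 [538.5 202.3 136. ]
syringe_1 [372. 260.] 0.91 [420.9 108.2 136. ]
syringe_1 [301. 211.] 0.65 [511.4  24.  136. ]
syringe_1 [177. 278.] 0.61 [702.7 103.6 136. ]
rack [308. 233.] 0.66 [515.4 111.    0. ]
```

View pics/w2c.png

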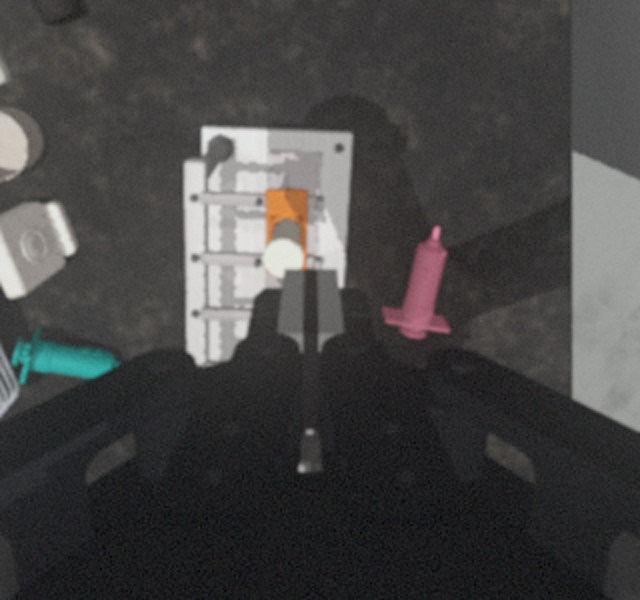

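Run:
```python
from h import *
np.set_printoptions(precision=1,suppress=True)
T=imaging.get_image("top")
def disc(p,c):  # white disc centroid near c
    f=p["frame"][c[1]-12:c[1]+13,c[0]-12:c[0]+13]; cv2.imwrite("/tmp/x.png",f); return f
s=arm.read_state();w2=wristcam(imaging.get_image("wrist"),s)
s1=dict(s); s1["position"]=[496.2,63.6,375.4]; w1=wristcam(dict(w2),s1)
print("w1/w2 t3",tri([(w1,(300.5,150.5)),(w2,(301,229.5))]))
print("w1/T t2",tri([(w1,(298,225)),(T,(276,214))]), "t3", tri([(w1,(300.5,150.5)),(w2,(301,229.5)),(T,(310,217))]))
for z in (170,185,190,195): print(z,"t2 w1",atz(w1,(298,225),z),"t3 w1",atz(w1,(300.5,150.5),z),"w2",atz(w2,(301,229.5),z),"T",[atz(T,c,z)[:2] for c in ((240,209),(276,214),(310,217))])
c=T["frame"][180:250,225:340]; cv2.imwrite("pics/tc.png",cv2.resize(c,None,fx=6,fy=6,interpolation=cv2.INTER_CUBIC)[:,:,::-1])
for yaw in (-.15,):
  for k,h in zip((1,0,-1),(1,2,3)): print(h, np.array([521.8,114.9])+85*k*np.array([-np.sin(yaw),np.cos(yaw)]))
for b in ((404.8,193.3),(467.1,235.7),(410,200),(463,232)): print(atz(T,b,0)[:2],atz(T,b,68)[:2])
```

```text
w1/w2 t3 [509.1  30.3 186.7]
w1/T t2 [522.1 114.6 193.8] t3 [510.9  31.5 184. ]
170 t2 w1 [525.  123.3 170. ] t3 w1 [509.7  32.  170. ] w2 [511.2  36.6 170. ] T [array([539.1, 206. ]), array([524.9, 116.8]), array([515.8,  32.8])]
185 t2 w1 [523.4 117.8 185. ] t3 w1 [508.8  30.5 185. ] w2 [509.8  30.9 185. ] T [array([536.9, 203.1]), array([522.9, 115.4]), array([513.9,  32.6])]
190 t2 w1 [522.9 116.  190. ] t3 w1 [508.5  30.  190. ] w2 [509.3  29.  190. ] T [array([536.2, 202.2]), array([522.2, 114.9]), array([513.3,  32.6])]
195 t2 w1 [522.4 114.2 195. ] t3 w1 [508.1  29.5 195. ] w2 [508.8  27.1 195. ] T [array([535.4, 201.2]), array([521.6, 114.4]), array([512.7,  32.5])]
1 [534.5 198.9]
2 [521.8 114.9]
3 [509.1  30.9]
[ 601.5 -244.7] [ 589.3 -228.9]
[ 473.6 -418.2] [ 469. -392.]
[ 581.3 -258.9] [ 570.2 -242.2]
[ 484.5 -407.1] [ 479.2 -381.7]
```

View pics/tc.png

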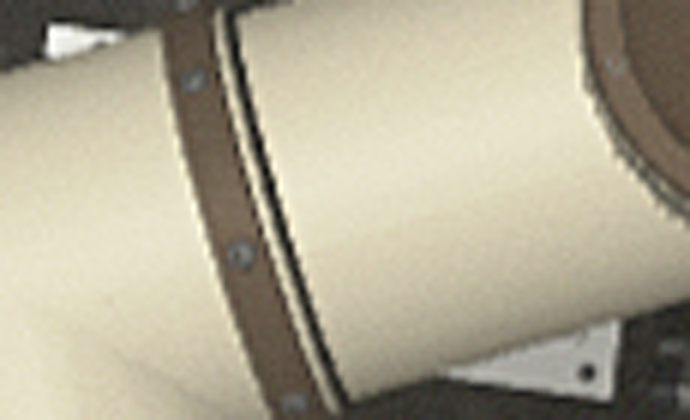

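The top crop is blocked by the arm, so I use the wrist result. Thumb 3 comes out at about (509, 30.5, 187), within the allowed height of 185–195, and the hook spacing is consistent with a rack yaw of about −0.15.

Run:
```python
from h import *
print(move((509.5,30.5,204),-0.15))
```

```text
(array([-62.5, -16.8, 171.4]), array([ 0.    , -0.    ,  0.0304]))
```

Call:
arm_command(
  rows=[
    {"grip": 0, "linear": [-50, -13, 30], "rot": [0, 0, 0.03]},
    {"grip": 0, "linear": [-62.5, -17, 80], "rot": [0, 0, 0.03]},
    {"grip": 0, "linear": [-62.5, -17, 130], "rot": [0, 0, 0.03]},
    {"grip": 0, "linear": [-62.5, -17, 165], "rot": [0, 0, 0.03]},
    {"grip": 0, "linear": [-62.5, -17, 171], "rot": [0, 0, 0.03]},
    {"grip": 0, "linear": [-62.5, -17, 171], "rot": [0, 0, 0.03]},
    {"grip": 0, "linear": [-62.5, -17, 171], "rot": [0, 0, 0.03]},
  ],
)

```text
clock: 4.8
position: [510.9, 30.5, 206.4]
ee_rot: [-0.652, 0.758, -0.001, 0.002]
contact_force: [0.3, -0.1, 0.2]
gripper_width: 0.2
grasp_force: 0.0
```

Call:
arm_command(
  rows=[
    {"grip": 0, "linear": [0, 0, 6], "rot": [0, 0, 0]},
    {"grip": 0, "linear": [0, 0, 12], "rot": [0, 0, 0]},
    {"grip": 0, "linear": [0, 0, 18], "rot": [0, 0, 0]},
    {"grip": 0, "linear": [0, 0, 23], "rot": [0, 0, 0]},
    {"grip": 0, "linear": [0, 0, 28], "rot": [0, 0, 0]},
    {"grip": 0, "linear": [0, 0, 32], "rot": [0, 0, 0]},
    {"grip": 0, "linear": [0, 0, 36], "rot": [0, 0, 0]},
    {"grip": 0, "linear": [0, 0, 36], "rot": [0, 0, 0]},
  ],
)

```text
clock: 5.8
position: [509.5, 30.3, 167.9]
ee_rot: [-0.652, 0.758, 0.0, -0.0]
contact_force: [0.1, -0.5, 0.5]
gripper_width: 0.1
grasp_force: 0.0
```

Call:
arm_command(
  rows=[
    {"grip": 0, "linear": [0, 0, 3], "rot": [0, 0, 0]},
    {"grip": 0, "linear": [0, 0, 6], "rot": [0, 0, 0]},
  ],
)

```text
clock: 6.05
position: [509.7, 30.3, 162.5]
ee_rot: [-0.652, 0.758, -0.0, 0.0]
contact_force: [-0.5, 0.2, 2.0]
gripper_width: 0.2
grasp_force: 1.1
```

Run:
```python
from h import *
s=arm.read_state();w=wristcam(imaging.get_image("wrist"),s);print(s["contact_force"],s["position"],s["joint_efforts"])
c=w["frame"][150:400,200:440]; cv2.imwrite("pics/w3c.png",cv2.resize(c,None,fx=2.4,fy=2.4,interpolation=cv2.INTER_CUBIC)[:,:,::-1])
```

```text
[-0.50090175  0.22129048  1.99706888] [509.73065884  30.28489849 162.47045786] [-5.36689069e-02 -2.92328417e+01  1.61007786e+01  3.50725360e+00
  1.36573263e-01 -3.39784401e-04]
```

View pics/w3c.png

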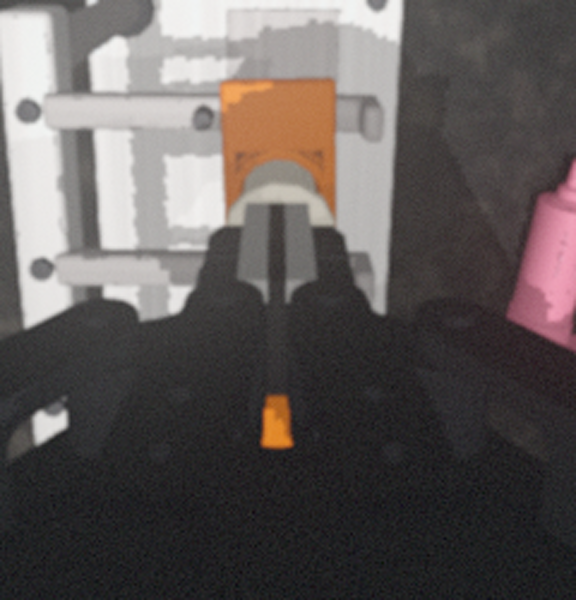

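The fingertips rest on the white disc, centred at crop (278,205), with 2 N at a plunger height of about 11 mm. Syringe_3 is sound, so I press it home.

Call:
arm_command(
  rows=[
    {"grip": 0, "linear": [0, 0, 4], "rot": [0, 0, 0]},
    {"grip": 0, "linear": [0, 0, 8], "rot": [0, 0, 0]},
    {"grip": 0, "linear": [0, 0, 11], "rot": [0, 0, 0]},
    {"grip": 0, "linear": [0, 0, 13], "rot": [0, 0, 0]},
    {"grip": 0, "linear": [0, 0, 13], "rot": [0, 0, 0]},
  ],
)

```text
clock: 6.72
position: [509.7, 30.3, 149.5]
ee_rot: [-0.652, 0.758, -0.0, 0.0]
contact_force: [-0.5, 0.3, 2.3]
gripper_width: -0.0
grasp_force: 1.2
```

Call:
arm_command(
  rows=[
    {"grip": 0, "linear": [0, 0, 1], "rot": [0, 0, 0]},
    {"grip": 0, "linear": [0, 0, 2], "rot": [0, 0, 0]},
    {"grip": 0, "linear": [0, 0, 2], "rot": [0, 0, 0]},
  ],
)

```text
clock: 7.1
position: [509.8, 30.3, 148.3]
ee_rot: [-0.652, 0.758, -0.0, 0.0]
contact_force: [-2.2, 0.4, 7.4]
gripper_width: 0.2
grasp_force: 3.5
```

Force is rising on the rubber stop (7.4 N), so syringe_3 is home. Next is syringe_2.

Call:
arm_command(
  rows=[
    {"grip": 0, "linear": [0, 0, -50], "rot": [0, 0, 0]},
    {"grip": 0, "linear": [-30, 0, -58], "rot": [0, 0, 0]},
    {"grip": 0, "linear": [-85.5, 0, -58], "rot": [0, 0, 0]},
    {"grip": 0, "linear": [-85.5, 0, -57], "rot": [0, 0, 0]},
    {"grip": 0, "linear": [-85.5, 0, -50], "rot": [0, 0, 0]},
    {"grip": 0, "linear": [-85.5, 0, -43], "rot": [0, 0, 0]},
    {"grip": 0, "linear": [-85.5, 0, -36], "rot": [0, 0, 0]},
    {"grip": 0, "linear": [-85.5, 0, -29], "rot": [0, 0, 0]},
    {"grip": 0, "linear": [-85.5, 0, -23], "rot": [0, 0, 0]},
    {"grip": 0, "linear": [-85.5, 0, -19], "rot": [0, 0, 0]},
  ],
)

```text
clock: 8.35
position: [522.2, 114.1, 167.6]
ee_rot: [-0.652, 0.758, -0.0, -0.001]
contact_force: [-5.4, -0.9, 13.3]
gripper_width: -0.2
grasp_force: 6.7
```

Call:
arm_command(
  rows=[
    {"grip": 0, "linear": [0, 0, 0.5], "rot": [0, 0, 0]},
    {"grip": 0, "linear": [0, 0, 0.5], "rot": [0, 0, 0]},
  ],
)

```text
clock: 8.6
position: [522.2, 114.1, 167.3]
ee_rot: [-0.652, 0.758, -0.0, -0.0]
contact_force: [-3.9, -1.5, 10.6]
gripper_width: -0.2
grasp_force: 4.9
```

10–13 N at a plunger height of about 17 mm, so syringe_2 is the plugged one. I back off and check syringe_1 too.

Call:
arm_command(
  rows=[
    {"grip": 0, "linear": [0, 0, -38], "rot": [0, 0, 0]},
    {"grip": 0, "linear": [-40, 0, -39], "rot": [0, 0, 0]},
    {"grip": 0, "linear": [-87.5, 0, -38], "rot": [0, 0, 0]},
    {"grip": 0, "linear": [-87.5, 0, -38], "rot": [0, 0, 0]},
    {"grip": 0, "linear": [-87.5, 0, -31], "rot": [0, 0, 0]},
    {"grip": 0, "linear": [-87.5, 0, -24], "rot": [0, 0, 0]},
    {"grip": 0, "linear": [-87.5, 0, -17], "rot": [0, 0, 0]},
    {"grip": 0, "linear": [-87.5, 0, -10], "rot": [0, 0, 0]},
    {"grip": 0, "linear": [-87.5, 0, -4], "rot": [0, 0, 0]},
    {"grip": 0, "linear": [-87.5, 0, -1], "rot": [0, 0, 0]},
  ],
)

```text
clock: 9.85
position: [535.5, 201.0, 166.5]
ee_rot: [-0.652, 0.758, -0.0, -0.0]
contact_force: [-1.5, -1.5, 2.7]
gripper_width: -0.1
grasp_force: 1.1
```

Call:
arm_command(
  rows=[
    {"grip": 0, "linear": [0, 0, 2], "rot": [0, 0, 0]},
    {"grip": 0, "linear": [0, 0, 3], "rot": [0, 0, 0]},
  ],
)

```text
clock: 10.1
position: [535.6, 201.3, 164.0]
ee_rot: [-0.652, 0.758, -0.0, 0.0]
contact_force: [-1.1, -0.6, 1.6]
gripper_width: 0.0
grasp_force: 1.0
```

Run:
```python
from h import *
np.set_printoptions(precision=1,suppress=True)
s=arm.read_state();print(s["contact_force"],s["position"])
w=wristcam(imaging.get_image("wrist"),s)
c=w["frame"][100:350,180:460]; cv2.imwrite("pics/w4c.png",cv2.resize(c,None,fx=2.4,fy=2.4,interpolation=cv2.INTER_CUBIC)[:,:,::-1])
for q,z in (("thumb_1",175),("hook_1",136),("syringe_1",136)):
    for r in models.tip_of(w,q)[:6]: print(q,np.round(r["pixel"]),round(r["score"],2),atz(w,r["pixel"],z))
```

```text
[-1.1 -0.6  1.6] [535.6 201.3 164. ]
thumb_1 [319.  67.] 0.84 [521.1 115.4 175. ]
thumb_1 [436. 144.] 0.76 [474.8 154.  175. ]
thumb_1 [315. 245.] 0.61 [534.5 193.5 175. ]
thumb_1 [ 48. 172.] 0.44 [648.2 140.3 175. ]
syringe_1 [313. 229.] 0.91 [536.8 200.2 136. ]
syringe_1 [ 67. 180.] 0.84 [675.3 148.1 136. ]
syringe_1 [437. 136.] 0.71 [459.  155.5 136. ]
syringe_1 [314.  78.] 0.66 [523.1 114.5 136. ]
```

View pics/w4c.png

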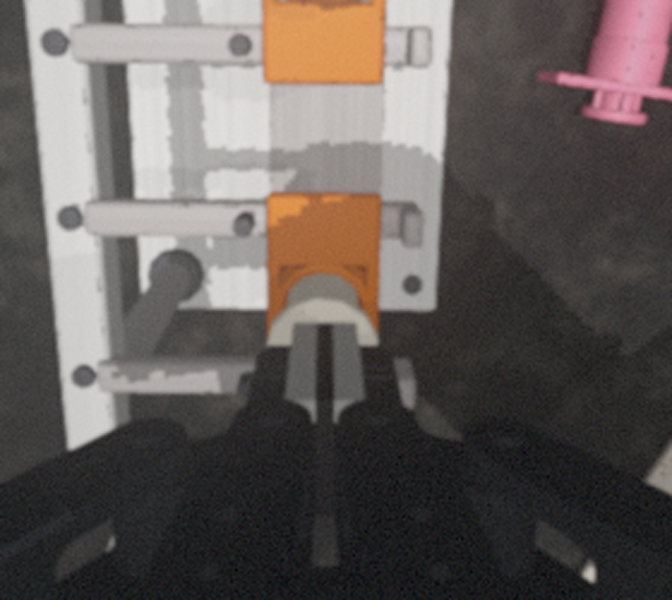

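Fingers are centred on syringe_1's disc at crop (323,330), with 2 N at about 14 mm, so it is sound. I press it home.

Call:
arm_command(
  rows=[
    {"grip": 0, "linear": [0, 0, 4], "rot": [0, 0, 0]},
    {"grip": 0, "linear": [0, 0, 8], "rot": [0, 0, 0]},
    {"grip": 0, "linear": [0, 0, 12], "rot": [0, 0, 0]},
    {"grip": 0, "linear": [0, 0, 14], "rot": [0, 0, 0]},
    {"grip": 0, "linear": [0, 0, 16], "rot": [0, 0, 0]},
    {"grip": 0, "linear": [0, 0, 16], "rot": [0, 0, 0]},
  ],
)

```text
clock: 11.05
position: [535.7, 201.6, 148.6]
ee_rot: [-0.652, 0.758, -0.0, 0.001]
contact_force: [-0.4, 1.3, 4.6]
gripper_width: -0.4
grasp_force: 2.4
```

Call:
arm_command(
  rows=[
    {"grip": 0, "linear": [0, 0, 1], "rot": [0, 0, 0]},
    {"grip": 0, "linear": [0, 0, 1.5], "rot": [0, 0, 0]},
    {"grip": 0, "linear": [0, 0, 1.5], "rot": [0, 0, 0]},
  ],
)

```text
clock: 11.42
position: [535.8, 201.7, 148.0]
ee_rot: [-0.652, 0.758, -0.0, 0.001]
contact_force: [-2.9, 1.2, 9.1]
gripper_width: -0.2
grasp_force: 4.3
```

Both sound syringes are home. I rise and look at syringe_2 before gripping it.

Call:
arm_command(
  rows=[
    {"grip": 0, "linear": [0, 0, -50], "rot": [0, 0, 0]},
    {"grip": 0, "linear": [20, 0, -105], "rot": [0, 0, 0]},
    {"grip": 0.3, "linear": [70, 0, -140], "rot": [0, 0, 0]},
    {"grip": 0.6, "linear": [125, 0, -170], "rot": [0, 0, 0]},
    {"grip": 0.6, "linear": [174, 0, -182], "rot": [0, 0, 0]},
    {"grip": 0.6, "linear": [174, 0, -182], "rot": [0, 0, 0]},
    {"grip": 0.6, "linear": [174, 0, -182], "rot": [0, 0, 0]},
    {"grip": 0.6, "linear": [174, 0, -182], "rot": [0, 0, 0]},
    {"grip": 0.6, "linear": [174, 0, -182], "rot": [0, 0, 0]},
  ],
)

```text
clock: 12.55
position: [509.6, 30.2, 327.7]
ee_rot: [-0.653, 0.758, 0.0, -0.001]
contact_force: [-0.5, 0.2, 0.3]
gripper_width: 51.4
grasp_force: 0.0
```

Run:
```python
from h import *
np.set_printoptions(precision=1,suppress=True)
s=arm.read_state();print(s["clock"],s["position"],s["ee_rot"],s["gripper_width"])
w=wristcam(imaging.get_image("wrist"),s);np.save("w5E.npy",w["extrinsics"])
c=w["frame"][50:300,180:460]; cv2.imwrite("pics/w5c.png",cv2.resize(c,None,fx=2.4,fy=2.4,interpolation=cv2.INTER_CUBIC)[:,:,::-1])
for q,z in (("thumb_1",175),("hook_1",136),("syringe_1",136)):
    for r in models.tip_of(w,q)[:6]: print(q,np.round(r["pixel"]),round(r["score"],2),atz(w,r["pixel"],z))
S=imaging.get_image("side");
for r in models.tip_of(S,"thumb_1")[:6]: print("side",np.round(r["pixel"]),round(r["score"],2))
for z in (151,175,185,195): print(z,proj(w,(522.5,114.8,z)),proj(S,(522.5,114.8,z)))
for h in ((509.1,30.8),(535,199.5)): print("side home",proj(S,(*h,151)))
c=S["frame"][160:260,270:390]; cv2.imwrite("pics/s5c.png",cv2.resize(c,None,fx=6,fy=6,interpolation=cv2.INTER_CUBIC)[:,:,::-1])
```

```text
12.55 [509.6  30.2 327.7] [-0.7  0.8  0.  -0. ] 51.3922652165218
thumb_1 [317. 182.] 0.81 [506.9  26.5 175. ]
thumb_1 [314. 315.] 0.78 [533.9 182.  175. ]
thumb_1 [315. 261.] 0.72 [522.4 114.5 175. ]
thumb_1 [160. 259.] 0.64 [689.7  86.2 175. ]
thumb_1 [390. 243.] 0.6 [438.8 105.3 175. ]
hook_1 [314. 305.] 0.88 [535.1 196.2 136. ]
hook_1 [314. 246.] 0.75 [523.3 113.3 136. ]
hook_1 [318. 176.] 0.66 [505.7  28.9 136. ]
syringe_1 [315. 175.] 0.91 [508.9  26.7 136. ]
syringe_1 [172. 264.] 0.87 [702.  111.4 136. ]
syringe_1 [315. 308.] 0.79 [535.3 201.  136. ]
syringe_1 [386. 236.] 0.76 [434.5 114.  136. ]
syringe_1 [314. 246.] 0.73 [523.2 114.3 136. ]
side [364. 253.] 0.63
side [327. 193.] 0.61
side [334. 187.] 0.42
side [323. 213.] 0.35
151 [314.8 252. ] [328.  198.5]
175 [314.8 261.5] [327.9 191.1]
185 [314.8 265.9] [327.8 188. ]
195 [314.8 270.6] [327.8 184.8]
side home [334.4 187.9]
side home [321.  210.7]
```

View pics/w5c.png

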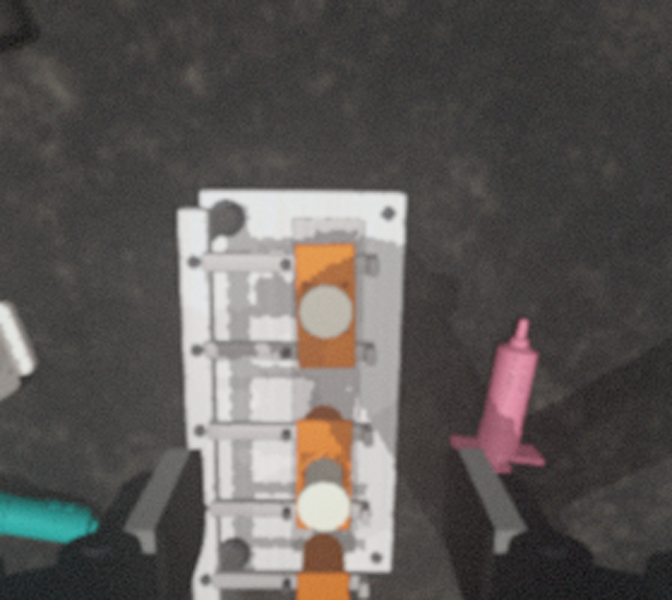

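View pics/s5c.png

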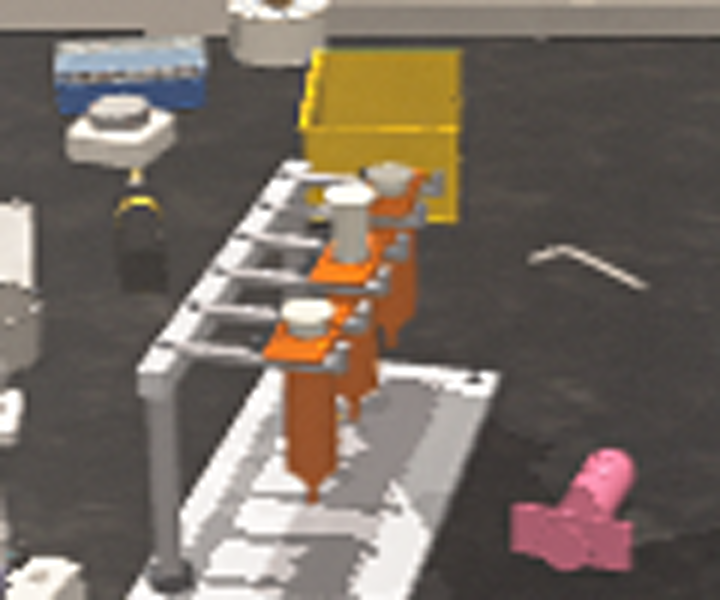

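The side view shows plungers 1 and 3 home (crop (307,310) and (388,178)) and plunger 2 standing out, its disc at (350,190), z about 174. The wrist crop shows the hook-2 prongs at rows 431 and 508 and the flange centre at column 323. Next I compute the grasp.

Run:
```python
from h import *
np.set_printoptions(precision=1,suppress=True)
s=arm.read_state();w=wristcam(imaging.get_image("wrist"),s)
C=lambda c,r:(180+c/2.4,50+r/2.4)
for a in ((250,261),(250,350.5),(250,431),(250,508.5),(323.5,431),(323.5,508.5)): print(a,atz(w,C(*a),136))
print("flange edges",atz(w,C(297,470),140),atz(w,C(350.5,470),140), "y ends",atz(w,C(323,419),140),atz(w,C(323,528),140))
print(move((522.8,114.3,230),-0.163))
T=imaging.get_image("top");
print(models.spot_in(T,"rework_bin")[:3])
m=cv2.inRange(cv2.cvtColor(T["frame"],cv2.COLOR_RGB2HSV),(22,150,60),(35,255,255));m[:,:380]=0;m[:150]=0
n,l,st,ce=cv2.connectedComponentsWithStats(m);i=1+np.argmax(st[1:,4]);print(st[i])
print(cv2.minAreaRect(np.argwhere(l==i)[:,::-1].astype(np.float32)))
c=T["frame"][170:260,380:490]; cv2.imwrite("pics/bin.png",cv2.resize(c,None,fx=6,fy=6,interpolation=cv2.INTER_CUBIC)[:,:,::-1])
```

```text
(250, 261) [541.    2.6 136. ]
(250, 350.5) [548.7  45.6 136. ]
(250, 431) [556.1  86.9 136. ]
(250, 508.5) [563.7 129.2 136. ]
(323.5, 431) [519.5  92.4 136. ]
(323.5, 508.5) [525.9 134.9 136. ]
flange edges [535.7 109.7 140. ] [508.9 113.7 140. ] y ends [518.6  84.5 140. ] [527.5 143.8 140. ]
(array([-85.9,  -0.5,  98.4]), array([ 0., -0.,  0.]))
[{'rect': [405.4, 192.0, 468.1, 236.2], 'score': 0.75}]
[ 405  192   64   42 2332]
((436.239013671875, 212.0841064453125), (39.57880783081055, 61.663116455078125), 86.18592071533203)
```

View pics/bin.png

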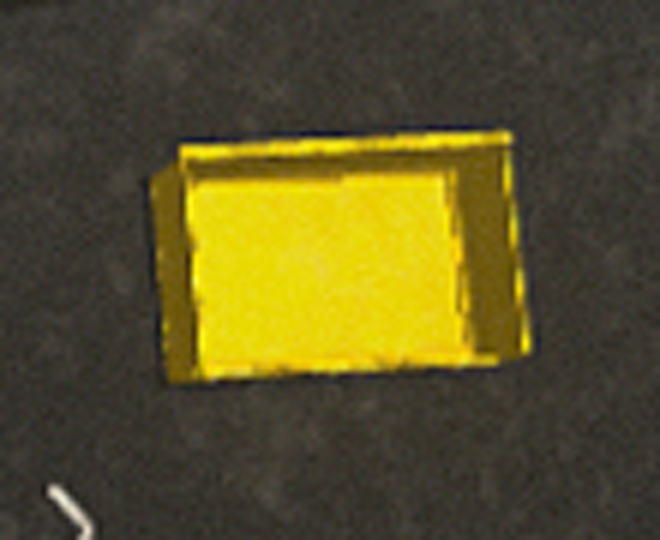

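The bin crop shows the inner floor quad from about (190,180) to (468,360) and the wall tops above it, with a small yaw of about +0.04. First comes the grasp, over (522.5, 114).

Call:
arm_command(
  rows=[
    {"grip": 0.6, "linear": [-50, 0, 20], "rot": [0, 0, 0.013]},
    {"grip": 0.6, "linear": [-85.5, -0.5, 50], "rot": [0, 0, 0.013]},
    {"grip": 0.6, "linear": [-85.5, -0.5, 98], "rot": [0, 0, 0.013]},
    {"grip": 0.6, "linear": [-85.5, -0.5, 98], "rot": [0, 0, 0.013]},
    {"grip": 0.6, "linear": [-85.5, -0.5, 98], "rot": [0, 0, 0.013]},
  ],
)

```text
clock: 13.62
position: [524.0, 113.7, 232.4]
ee_rot: [-0.647, 0.762, -0.001, 0.001]
contact_force: [0.6, -0.0, 0.7]
gripper_width: 51.1
grasp_force: 0.0
```

Run:
```python
from h import *
s=arm.read_state();print(np.round(s["position"],1),s["gripper_width"]);a,b=move((522.5,114,120),-0.163);print(a,b.tolist())
np.set_printoptions(precision=1,suppress=True)
T=imaging.get_image("top");C=lambda c:(380+c[0]/6,170+c[1]/6)
f=[(192,181),(445,174),(468,352),(203,364)]
P=np.array([atz(T,C(c),2)[:2] for c in f]);print(P,P.mean(0))
g=[(182,150),(510,135),(528,355)]
print(np.array([atz(T,C(c),68)[:2] for c in g]))
print(np.array([atz(T,C(c),37)[:2] for c in [(185,378),(500,364)]]))
```

```text
[524.  113.7 232.4] 51.1351147459768
[1.000e-01 1.900e+00 1.124e+02] [-0.003, 0.0008, 0.0001]
[[ 580.4 -264.2]
 [ 581.5 -388. ]
 [ 494.3 -392.6]
 [ 491.  -264.4]] [ 536.8 -327.3]
[[ 584.2 -244. ]
 [ 588.3 -395.7]
 [ 486.7 -395.9]]
[[ 481.7 -246.9]
 [ 485.4 -394.5]]
```

Call:
arm_command(
  rows=[
    {"grip": 0.6, "linear": [0, 1, 40], "rot": [0, 0, 0]},
    {"grip": 0.6, "linear": [0, 1, 80], "rot": [0, 0, 0]},
    {"grip": 0.6, "linear": [0, 1, 100], "rot": [0, 0, 0]},
    {"grip": 0.6, "linear": [0, 1, 111], "rot": [0, 0, 0]},
    {"grip": 0.6, "linear": [0, 1, 111], "rot": [0, 0, 0]},
    {"grip": 0.6, "linear": [0, 1, 111], "rot": [0, 0, 0]},
  ],
)

```text
clock: 14.42
position: [522.9, 114.3, 121.0]
ee_rot: [-0.647, 0.762, -0.0, 0.001]
contact_force: [0.2, 0.8, -0.1]
gripper_width: 51.3
grasp_force: 0.0
```

Call:
arm_command(
  rows=[
    {"grip": 0.2, "linear": [0, 0, 0], "rot": [0, 0, 0]},
    {"grip": 0.15, "linear": [0, 0, 0], "rot": [0, 0, 0]},
    {"grip": 0.1, "linear": [0, 0, 0], "rot": [0, 0, 0]},
    {"grip": 0.1, "linear": [0, 0, 0], "rot": [0, 0, 0]},
    {"grip": 0.1, "linear": [0, 0, 0], "rot": [0, 0, 0]},
  ],
)

```text
clock: 15.05
position: [522.4, 114.2, 120.6]
ee_rot: [-0.647, 0.762, -0.0, 0.001]
contact_force: [-1.5, 0.3, 4.8]
gripper_width: 26.4
grasp_force: 58.7
```

Call:
arm_command(
  rows=[
    {"grip": 0.1, "linear": [0, 0, -8], "rot": [0, 0, 0]},
    {"grip": 0.1, "linear": [0, 0, -25], "rot": [0, 0, 0]},
    {"grip": 0.1, "linear": [0, 0, -50], "rot": [0, 0, 0]},
    {"grip": 0.1, "linear": [0, 0, -80], "rot": [0, 0, 0]},
    {"grip": 0.1, "linear": [0, 0, -110], "rot": [0, 0, 0]},
    {"grip": 0.1, "linear": [0, 0, -130], "rot": [0, 0, 0]},
    {"grip": 0.1, "linear": [0, 0, -130], "rot": [0, 0, 0]},
  ],
)

```text
clock: 15.92
position: [522.4, 114.2, 250.9]
ee_rot: [-0.647, 0.762, -0.0, 0.002]
contact_force: [0.4, 0.5, -1.8]
gripper_width: 26.4
grasp_force: 59.0
```

Run:
```python
from h import *
np.set_printoptions(precision=2,suppress=True)
s=arm.read_state();print(s["position"],s["gripper_width"],s["grasp_force"],s["contact_force"])
M=R.from_quat(s["ee_rot"]).as_matrix()
for th in (0,.6,.785):
  yaw=0.027; B=yawrot(yaw)@R.from_rotvec([0,th,0]).as_matrix()
  z=B[:,2]; bx=np.array([np.cos(yaw),np.sin(yaw),0]); by=np.array([-np.sin(yaw),np.cos(yaw),0])
  tip=np.array([536,-320,0])-1.5*bx-60*by+[0,0,7]   # nozzle tip
  org=tip-90*z; tcp=org+16*z
  for up in (0,140): print(th,up,"tcp",tcp+[0,0,up],"lin",M.T@(tcp+[0,0,up]-s["position"]),"rot",R.from_matrix(M.T@B).as_rotvec())
```

```text
[522.35 114.21 250.89] 26.396059479172116 58.99412155151367 [ 0.43  0.52 -1.78]
0 0 tcp [ 536.12 -380.02   81.  ] lin [485.81 -93.35 169.08] rot [-0.    0.   -0.19]
0 140 tcp [ 536.12 -380.02  221.  ] lin [485.51 -93.72  29.08] rot [-0.    0.   -0.19]
0.6 0 tcp [ 534.99 -338.25   68.07] lin [444.81 -85.42 182.08] rot [ 0.05  0.6  -0.19]
0.6 140 tcp [ 534.99 -338.25  208.07] lin [444.5  -85.79  42.08] rot [ 0.05  0.6  -0.19]
0.785 0 tcp [ 534.71 -327.73   59.35] lin [434.49 -83.41 190.82] rot [ 0.07  0.78 -0.18]
0.785 140 tcp [ 534.71 -327.73  199.35] lin [434.19 -83.78  50.82] rot [ 0.07  0.78 -0.18]
```

syringe_2 is lifted clear with 59 N of grip. I carry it to above the bin, then tilt it 45° along the bin's long axis.

Call:
arm_command(
  rows=[
    {"grip": 0.1, "linear": [50, -10, 0], "rot": [0, 0, 0]},
    {"grip": 0.1, "linear": [100, -20, 0], "rot": [0, 0, 0]},
    {"grip": 0.1, "linear": [155, -30, 0], "rot": [0, 0, -0.05]},
    {"grip": 0.1, "linear": [210, -40, 0], "rot": [0.01, 0.13, -0.1]},
    {"grip": 0.1, "linear": [265, -50, 0], "rot": [0.02, 0.27, -0.15]},
    {"grip": 0.1, "linear": [320, -61, 10], "rot": [0.04, 0.42, -0.18]},
    {"grip": 0.1, "linear": [375, -72, 20], "rot": [0.05, 0.57, -0.18]},
    {"grip": 0.1, "linear": [420, -81, 40], "rot": [0.06, 0.7, -0.18]},
    {"grip": 0.1, "linear": [434, -84, 51], "rot": [0.07, 0.78, -0.18]},
    {"grip": 0.1, "linear": [434, -84, 51], "rot": [0.07, 0.78, -0.18]},
  ],
)

```text
clock: 17.18
position: [531.5, -328.6, 194.6]
ee_rot: [0.663, -0.645, 0.268, 0.27]
contact_force: [-0.2, 0.4, 0.3]
gripper_width: 25.8
grasp_force: 59.2
```

Call:
arm_command(
  rows=[
    {"grip": 0.1, "linear": [0, 0, 0], "rot": [0, 0, 0]},
    {"grip": 0.1, "linear": [0, 0, 0], "rot": [0, 0, 0]},
  ],
)

```text
clock: 17.42
position: [535.4, -327.3, 199.8]
ee_rot: [0.662, -0.645, 0.273, 0.266]
contact_force: [0.2, -0.1, -0.3]
gripper_width: 26.4
grasp_force: 59.2
```

```bash
cat > q.py <<'E'
from h import *
np.set_printoptions(precision=2,suppress=True)
s=arm.read_state();print(s["clock"],s["position"],s["gripper_width"],s["grasp_force"],s["contact_force"])
M=R.from_quat(s["ee_rot"]).as_matrix();print(M,s["joints"])
z=M[:,2]; o=s["position"]-16*z; print("tip",o+90*z,"thumb",o-39*z)
t=np.array([534.7,-327.7,0])
for zz in (150,100,75,59.4): print(zz,M.T@(t+[0,0,zz]-s["position"]))
E
python3 q.py
python3 - <<'E'
from h import *
S=imaging.get_image("side");T=imaging.get_image("top")
a=T["frame"][150:270,360:520];b=S["frame"][120:240,270:430]
cv2.imwrite("pics/carry.png",cv2.resize(np.vstack([a,b]),None,fx=2.4,fy=2.4)[:,:,::-1])
E
```

```text
17.425 [ 535.41 -327.31  199.76] 26.374536143882963 59.17411398970797 [ 0.24 -0.07 -0.31]
[[ 0.02 -1.    0.02]
 [-0.71 -0.03 -0.7 ]
 [ 0.7   0.   -0.71]] [-0.1   0.35 -0.67  1.17 -0.86 -0.81]
tip [ 536.73 -379.42  147.23] thumb [ 534.44 -288.59  238.8 ]
150 [-34.78   0.68  35.58]
100 [-70.     0.64  71.08]
75 [-87.61   0.62  88.82]
59.4 [-98.6   0.6  99.9]
```

View pics/carry.png

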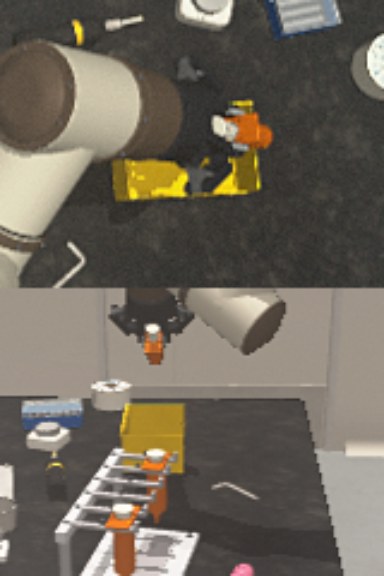

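syringe_2 is held at 45° over the bin with the plunger still out. That was my last picture, so from here I rely on force readings and the networks. Now I lower it.

Call:
arm_command(
  rows=[
    {"grip": 0.1, "linear": [-25, 0.5, 25.5], "rot": [0, 0, 0]},
    {"grip": 0.1, "linear": [-50, 0.6, 51], "rot": [0, 0, 0]},
    {"grip": 0.1, "linear": [-73, 0.6, 74], "rot": [0, 0, 0]},
    {"grip": 0.1, "linear": [-85, 0.6, 86], "rot": [0, 0, 0]},
    {"grip": 0.1, "linear": [-92, 0.6, 93], "rot": [0, 0, 0]},
    {"grip": 0.1, "linear": [-95, 0.6, 96], "rot": [0, 0, 0]},
    {"grip": 0.1, "linear": [-95, 0.6, 96], "rot": [0, 0, 0]},
  ],
)

```text
clock: 18.4
position: [533.6, -328.2, 64.0]
ee_rot: [0.662, -0.645, 0.272, 0.267]
contact_force: [0.1, -0.4, -0.8]
gripper_width: 26.4
grasp_force: 59.2
```

```bash
python3 q.py
```

```text
18.4 [ 533.58 -328.24   63.95] 26.401780580676203 59.167270791370655 [ 0.11 -0.43 -0.81]
[[ 0.02 -1.    0.02]
 [-0.71 -0.03 -0.7 ]
 [ 0.7   0.   -0.71]] [-0.22  0.53 -0.8   1.56 -0.75 -1.22]
tip [ 534.76 -380.39   11.47] thumb [ 532.71 -289.48  102.96]
150 [ 60.3   -0.88 -61.39]
100 [ 25.05  -1.03 -25.93]
75 [ 7.43 -1.1  -8.2 ]
59.4 [-3.57 -1.14  2.87]
```

Call:
arm_command(
  rows=[
    {"grip": 0.1, "linear": [-1.8, 0, 1.8], "rot": [0, 0, 0]},
    {"grip": 0.1, "linear": [-3.6, 0, 3.6], "rot": [0, 0, 0]},
    {"grip": 0.1, "linear": [-3.6, 0, 3.6], "rot": [0, 0, 0]},
  ],
)

```text
clock: 18.77
position: [533.1, -328.2, 58.3]
ee_rot: [0.662, -0.645, 0.272, 0.267]
contact_force: [0.3, -0.8, -1.3]
gripper_width: 25.8
grasp_force: 59.2
```

Call:
arm_command(
  rows=[
    {"grip": 0.4, "linear": [0, 0, 0], "rot": [0, 0, 0]},
    {"grip": 0.52, "linear": [0, 0, 0], "rot": [0, 0, 0]},
    {"grip": 0.55, "linear": [0, 0, 0], "rot": [0, 0, 0]},
    {"grip": 0.55, "linear": [0, 0, 0], "rot": [0, 0, 0]},
    {"grip": 0.55, "linear": [0, 0, 0], "rot": [0, 0, 0]},
    {"grip": 0.55, "linear": [0, 0, 0], "rot": [0, 0, 0]},
  ],
)

```text
clock: 19.52
position: [533.1, -328.2, 58.3]
ee_rot: [0.662, -0.645, 0.272, 0.267]
contact_force: [0.4, -0.9, -0.2]
gripper_width: 46.8
grasp_force: 0.0
```

Call:
arm_command(
  rows=[
    {"grip": 0.55, "linear": [7, 0, -7], "rot": [0, 0, 0]},
    {"grip": 0.55, "linear": [21, 0, -21], "rot": [0, 0, 0]},
    {"grip": 0.55, "linear": [50, 0, -50], "rot": [0, 0, 0]},
    {"grip": 0.55, "linear": [90, 0, -90], "rot": [0, 0, 0]},
    {"grip": 0.55, "linear": [130, 0, -130], "rot": [0, 0, 0]},
    {"grip": 0.55, "linear": [130, 0, -170], "rot": [0, -0.15, 0]},
    {"grip": 0.55, "linear": [130, 0, -210], "rot": [0, -0.3, 0]},
    {"grip": 0.55, "linear": [130, 0, -250], "rot": [0, -0.45, 0]},
    {"grip": 0.55, "linear": [130, 0, -270], "rot": [0, -0.6, 0]},
    {"grip": 0.55, "linear": [130, 0, -270], "rot": [0, -0.78, 0]},
  ],
)

```text
clock: 20.78
position: [532.5, -227.6, 344.6]
ee_rot: [0.718, -0.696, -0.001, -0.002]
contact_force: [0.0, -1.1, -0.3]
gripper_width: 47.1
grasp_force: 0.0
```

```bash
cat > look.py <<'E'
from h import *
np.set_printoptions(precision=1,suppress=True)
s=arm.read_state();print(s["clock"],s["position"],s["ee_rot"])
for n in ("top","side","wrist"):
    p=imaging.get_image(n)
    if n=="wrist": wristcam(p,s)
    for q in ("syringe_2","thumb_2"):
        print(n,q,[(np.round(r["pixel"]).tolist(),round(r["score"],2),atz(p,r["pixel"],20)[:2].tolist()) for r in models.tip_of(p,q)[:6]])
    h=cv2.cvtColor(p["frame"],cv2.COLOR_RGB2HSV); m=cv2.inRange(h,(5,150,60),(17,255,255))
    k,l,st,ce=cv2.connectedComponentsWithStats(m)
    for i in range(1,k):
        if st[i,4]>25: print(n,"amber",st[i],[np.round(atz(p,c,20)[:2]) for c in (st[i,:2],st[i,:2]+st[i,2:4])])
E
python3 look.py
```

```text
20.775 [ 532.5 -227.6  344.6] [ 0.7 -0.7 -0.  -0. ]
top syringe_2 [([261.0, 260.0], 0.72, [416.6872742801972, 173.24271366953033]), ([426.0, 214.0], 0.66, [535.4138796815791, -297.76088436704924]), ([268.0, 138.0], 0.58, [770.835565131058, 153.47935821136406]), ([311.0, 220.0], 0.51, [525.4283752677533, 32.767308317447075]), ([244.0, 213.0], 0.49, [550.6810641516234, 222.66670026176064])]
top thumb_2 [([416.0, 213.0], 0.58, [539.4295091825957, -269.3086991369099]), ([313.0, 217.0], 0.54, [533.0628748399989, 26.640099546346367]), ([266.0, 134.0], 0.46, [783.5241864465262, 159.07773072719306]), ([258.0, 260.0], 0.4, [415.2109185818562, 182.7658733619821]), ([286.0, 224.0], 0.18, [516.4791303918863, 102.66828451274365])]
top amber [233 205  25  15 168] [array([573., 255.]), array([529., 183.])]
top amber [420 209  21  12 128] [array([ 551., -281.]), array([ 516., -339.])]
top amber [300 216  24  13 162] [array([538.,  63.]), array([499.,  -5.])]
side syringe_2 [([318.0, 213.0], 0.84, [575.6215012094294, -56.4106438463823]), ([248.0, 240.0], 0.66, [771.0375528910029, 149.28892643303607])
[... 527 characters left out ...]
y([ 501., -208.])]
side amber [332 203   7  15  57] [array([ 531., -141.]), array([498., -19.])]
side amber [314 211  15  10  57] [array([590., -70.]), array([530.,   5.])]
side amber [318 222   8  22 142] [array([567.,  15.]), array([527., 158.])]
wrist syringe_2 [([182.0, 370.0], 0.69, [781.0971171276624, 190.14949481650888]), ([311.0, 121.0], 0.56, [542.0025311273183, -287.09738116724265])]
wrist thumb_2 [([314.0, 144.0], 0.84, [535.9656154730002, -253.40350392443213]), ([174.0, 359.0], 0.35, [793.6882557495585, 165.16496409300407])]
wrist amber [305  60  18  66 827] [array([ 553., -373.]), array([ 523., -281.])]
wrist amber [318 318  13  18 174] [array([519.,  64.]), array([493., 102.])]
```

The networks and the amber segmentation put syringe_2 inside the bin (origin y ≈ −290, tip ≈ −373, disc ≈ −258), with the plunger still about 24 mm out. Syringes 1 and 3 are still on their hooks. I wait a moment to confirm it is at rest.

Call:
arm_command(
  rows=[
    {"grip": 0.55, "linear": [0, 0, -30], "rot": [0, 0, 0]},
    {"grip": 0.55, "linear": [0, 0, -30], "rot": [0, 0, 0]},
    {"grip": 0.55, "linear": [0, 0, -30], "rot": [0, 0, 0]},
    {"grip": 0.55, "linear": [0, 0, -30], "rot": [0, 0, 0]},
    {"grip": 0.55, "linear": [0, 0, -30], "rot": [0, 0, 0]},
    {"grip": 0.55, "linear": [0, 0, -30], "rot": [0, 0, 0]},
  ],
)

```text
clock: 21.98
position: [531.8, -230.1, 371.1]
ee_rot: [0.716, -0.698, -0.001, 0.002]
contact_force: [0.7, 0.6, -1.5]
gripper_width: 46.8
grasp_force: 0.0
```

```bash
python3 look.py | grep amber; python3 -c "
from h import *
print(job.job_done())"
```

```text
top amber [233 205  25  15 166] [array([573., 255.]), array([529., 183.])]
top amber [420 209  27  12 181] [array([ 551., -281.]), array([ 515., -356.])]
top amber [300 216  24  13 163] [array([538.,  63.]), array([499.,  -5.])]
side amber [329 188  12   8  42] [array([ 554., -287.]), array([ 501., -208.])]
side amber [332 203   7  15  58] [array([ 531., -141.]), array([498., -19.])]
side amber [314 211  15  10  57] [array([590., -70.]), array([530.,   5.])]
side amber [318 222   8  22 142] [array([567.,  15.]), array([527., 158.])]
wrist amber [306  64  17  62 714] [array([ 548., -376.]), array([ 519., -285.])]
wrist amber [318 307  19  29 337] [array([518.,  53.]), array([478., 119.])]
the job is handed in; nothing more can be done
None
```

The job is handed in at about 22 s: syringes 1 and 3 are pressed home and still on their hooks, and the plugged syringe_2 (13 N at most) lies at rest in the yellow bin with its plunger about 24 mm out. I viewed 11 pictures, one over the limit of 10.

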